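# Set out the stirring and weighing station

## Task

Set out the bench for the next batch: stand the large white beaker in the middle of the stirrer's round plate and cover it with the steel lid, and stand the small white beaker in the middle of the balance's pan. Stand the amber bottle on the bench halfway between the stirrer's plate and the balance's pan, on the straight line joining their centres, and stand the capped tube on the bench straight in front of the balance pan, its middle 5 cm before the balance's front edge (the edge with the display). Leave everything upright and let go, and do not shift the mortar.

Things in the scene. Friction and masses are not known exactly. Their poses are not given: they have to be found in the camera images.
- beaker_mid (a point): Large open beaker, white plastic, straight-walled, 60 mm outer diameter, 80 mm tall, walls 3 mm, about 70 g; loose, stands upright on the bench. The point is on its axis, half-way up (40 mm above its underside); z is its axis, up.
- cup_mid (a point): Small open beaker, white plastic, straight-walled, 40 mm outer diameter, 50 mm tall, walls 3 mm, about 30 g; loose, stands upright on the bench. The point is on its axis, half-way up (25 mm above its underside); z up.
- lid_knob (a point): Flat steel lid, a disc 72 mm in diameter and 6 mm thick, flat underneath, with an upright black cylindrical knob 18 mm in diameter and 26 mm tall at its centre (32 mm tall in all), about 60 g; loose, lies on the bench knob up. The point is the middle of the knob, 19 mm above the disc's underside; z up. It rests on the large beaker's rim.
- bottle_mid (a point): Small round amber glass bottle with a white cap, closed: body 46 mm in diameter, straight up to 56 mm, then a shoulder and a cap 31 mm in diameter, 82 mm tall in all, about 120 g; loose, upright on the bench. The point is on its axis 41 mm above its underside; z up.
- tube_mid (a point): Clear flat-bottomed sample tube with a white cap, 29 mm in diameter up to 70 mm, cap 31 mm in diameter, 84 mm tall in all, about 60 g; loose, upright on the bench. The point is on its axis 42 mm above its underside; z up.
- stirrer_plate (a point): Magnetic stirrer, a low white box fixed to the bench, with a round steel plate 100 mm in diameter on top and a black knob on its front face. The point is the centre of the plate's top face, 50 mm above the bench. The box is 120 mm wide along its y and 42 mm high, from 90 mm before (its -x, the front) to 60 mm behind the point. It stands beside the balance, to the left or right of it, facing the same way, the centres of plate and pan 215 mm apart along their y.
- balance_pan (a point): Bench balance, a low grey box fixed to the bench, with a round steel pan 92 mm in diameter on top and a dark display along its front edge. The point is the centre of the pan's top face, 42 mm above the bench. The box is 120 mm wide along its y and 36 mm high, from 95 mm before (its -x: the front edge, with the display, on the robot's side) to 60 mm behind the point.
- mortar_mid (a point): Bystander: white ceramic mortar (thick bowl with its pestle in it), 72 mm across the rim, 40 mm high, loose on the bench; leave it where it is. The point is on its axis half-way up.
There are look-alikes about, which are no part of the job. What is shaped like the part that bears beaker_mid but blue is not meant. Leave any purple or yellow look-alike of the part that bears tube_mid alone.

How it is judged:
By the outcome, as a careful person would: the job done as asked, in the order asked, and still so for the second after the job is handed in, with the robot touching nothing.
It also fails if it takes over 128 s, if anything falls off the work surface, if the arm or the gripper's body presses on something with over 40 N, if the wrist force passes 120 N, or if a joint passes its speed limit or range.

## Robot

A 6-joint arm with a two-finger parallel gripper is mounted at the origin on the work surface. World frame = base frame: x ahead of the robot, y to its left, z up, the work surface at z = 0. Lengths are in m, angles in rad, forces in N, time in s.
With the tool pointing down it reaches from about 0.375 to 0.975 m from the base axis. Payload 3.8 kg.
Tool frame: the origin (TCP) lies midway between the tips of the shut fingers; the grasp point (between the pads) lies 19 mm behind it (r.grasp_offset is the distance from the TCP to the grasp point, in m); z points along the fingers, y is the direction in which the jaws open and shut (so a half turn about z gives the same grasp; the last joint's range is limited). The gripper opens to 85 mm and grips with 20 to 120 N. Pads are 22 mm wide; open, the fingers measure 114 mm over their backs; the gripper's body (76 mm by 85 mm) begins 54 mm behind the grasp point. The pads swing forward as they close: fully open they stand 13 mm farther back than shut.
Start: joints at [1.285, 0.264, 1.604, -0, 1.274, -0.037], TCP at [0.166, 0.654, 0.231] pointing down, gripper open.
Joint ranges: [-2.63, 2.63], [-0.94, 2.18], [0.31, 2.57], [-1.31, 4.45], [0, 2.66], [-2.55, 2.55]. Speed limits (rad/s): [2.57, 2.57, 3.14, 3.14, 3.14, 3.14].

## Interface

Orientations are given as a unit quaternion [x, y, z, w].
In Python, from cell import r gives the robot as it stands. The module is installed in compiled form; this text tells all that it offers.
- The arm moves only by the tool jog_arm, never from a script. Its argument "series" is a list that holds one entry, the list of rows, each a list of 7 numbers: the turn, a rotation vector about the tool's x, y, z in degrees, then the shift along the tool's x, y, z in cm, then the opening, from 0 (shut) to 1 (fully open). A call has 1 to 8 rows; each row shifts and turns the pose as measured when the row begins, along the tool's axes as they then stand; what a row does not reach is not made up. A row lasts 1/10 s, in which the tool goes at most 50 mm and 8.59 degrees, less where a joint would pass 70% of its speed; a pose out of reach is approached as far as the arm can. A call with a gripper value outside its range is refused whole. The fingers move at their own pace and stop on an object; "newtons" is the grip in N (left out, the last holds). Time passes only in rows, so rows that do not move let the fingers close. It gives the time, the measured TCP pose, the force and the opening at its end, in the units of the state.
- r.state(): the state, without advancing time (a new reading comes with each control period).
- r.capture(name): name is "scene" or "top" or "wrist"; returns a dict with "color" (480x640x3 uint8, red, green, blue), "fx", "fy", "cx", "cy" (pixels), "world_to_cam" (4x4, takes a point from world to camera coordinates); the wrist camera has in their place "tool_from_camera" (4x4, takes a point from camera to tool coordinates, whose origin is the TCP and whose axes are the flange's). Camera axes: x right, y up, looking along -z (the intrinsics and any distortion apply to the point x, -y, -z); pixel columns grow to the right and rows downward; lengths in m; the calibration is good to about 2 mm. A picture is of the moment at which its call begins: read the wrist's pose just before it. There is no depth.
- r.sign_off(): hands the job in, once; it reports no verdict.
The state is a dict: "time_s": time; "joint_pos": joint angles; "qvel": joint speeds; "effort": joint torques, N m; "eef_pos": TCP position; "orientation": TCP orientation; "force": force on the tool from outside, world axes, zero at the start; "wrist_torque": the same for the moment, N m; "grip_width": finger opening in m.
Only numpy, scipy, OpenCV 4.12 (cv2) and the standard library are available. Lean on these libraries where they do the work, as an engineer would, in place of code of your own. Each camera call takes 0.05 s, during which the arm holds its last target. There are 200 camera calls.

## Working session

There is one attempt and no reset: what is moved stays moved. The work goes in short steps, Python scripts to look and compute and a tool call to move; the robot and the scene stay as the last step left them, time stands still between calls to the robot, and variables do not carry over. Pictures are saved under pics/ and viewed, about 12 in all and at most 16, crops included, and the job is handed in when it is done.

Besides the shell and the picture viewer there is one more tool, called by a JSON object that holds its "method" and its "body". jog_arm: Moves the arm, as the interface text tells. Its arguments: {"type":"object","properties":{"series":{"type":"array","items":{"type":"array","items":{"type":"array","items":{"type":"number"}}}},"newtons":{"type":"number"}},"required":["series"]}

```bash
mkdir -p pics; python3 - <<'E'
from cell import r
import cv2,numpy as np,pickle
s=r.state();print(s['time_s'],s['eef_pos'],s['orientation'],s['grip_width'],r.grasp_offset)
for n in("scene","top"):
    c=r.capture(n);cv2.imwrite(f'pics/{n}0.png',c['color'][...,::-1]);print({k:v for k,v in c.items() if k!='color'})
    pickle.dump(c,open(n+'.pkl','wb'))
E
```

```text
0.0 [0.16599641 0.6535119  0.22996178] [ 1.24071041e-01  9.92272716e-01 -1.09740207e-03 -1.71611000e-04] 0.08561225483578914 0.0187
{'fx': 485.7978325650996, 'fy': 485.7978325650996, 'cx': 315.52550850059424, 'cy': 240.2949378729594, 'world_to_cam': array([[-0.32305323,  0.94628709,  0.01331742,  0.14787782],
       [-0.60301898, -0.21666947,  0.76773853,  0.25671768],
       [ 0.72938654,  0.23998976,  0.64062484, -1.62966265],
       [ 0.        ,  0.        ,  0.        ,  1.        ]])}
{'fx': 543.6702376791072, 'fy': 543.6702376791072, 'cx': 315.25220480185794, 'cy': 240.02465837616606, 'world_to_cam': array([[ 2.08494009e-04, -9.99999448e-01, -1.02991581e-03,
         2.07036662e-02],
       [ 9.95012289e-01,  1.04717622e-04,  9.97523646e-02,
        -5.09078303e-01],
       [-9.97522017e-02, -1.04557666e-03,  9.95011761e-01,
        -1.10858279e+00],
       [ 0.00000000e+00,  0.00000000e+00,  0.00000000e+00,
         1.00000000e+00]])}
```

View pics/top0.png

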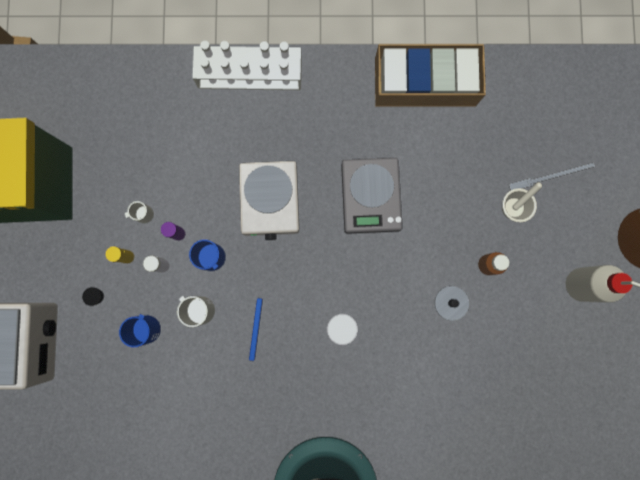

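View pics/scene0.png

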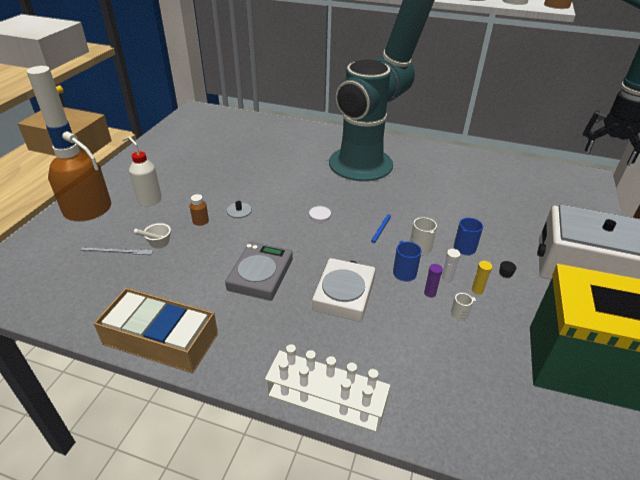

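Candidates, top picture: large white beaker (193,311), with blue look-alikes at (206,255) and (136,331). Small white beaker (137,211). Tube with white cap (151,264), with purple (170,230) and yellow (115,254) look-alikes. Lid (452,303), with a white disc (342,329) and a black cap (92,296) that are not meant. Bottle (497,263), mortar (518,205), stirrer plate (268,189), pan (372,186). I'll check these in enlarged crops.

```bash
cat > h.py <<'E'
import numpy as np,cv2
def w(c,u,v,z,M=None):
    "world point on plane z at pixel u,v"
    T=np.linalg.inv(c['world_to_cam'] if M is None else M)
    d=T[:3,:3]@np.array([(u-c['cx'])/c['fx'],-(v-c['cy'])/c['fy'],-1]);o=T[:3,3]
    return o+d*(z-o[2])/d[2]
E
python3 - <<'E'
import pickle,cv2
c=pickle.load(open('top.pkl','rb'))['color'][...,::-1]
for n,(a,b,e,f) in dict(l=(85,150,285,350),r=(330,150,550,350)).items():
    im=cv2.resize(c[b:f,a:e],None,fx=3,fy=3,interpolation=cv2.INTER_CUBIC);cv2.imwrite(f'pics/crop_{n}.png',im)
E
```

```text
(no output)
```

View pics/crop_l.png

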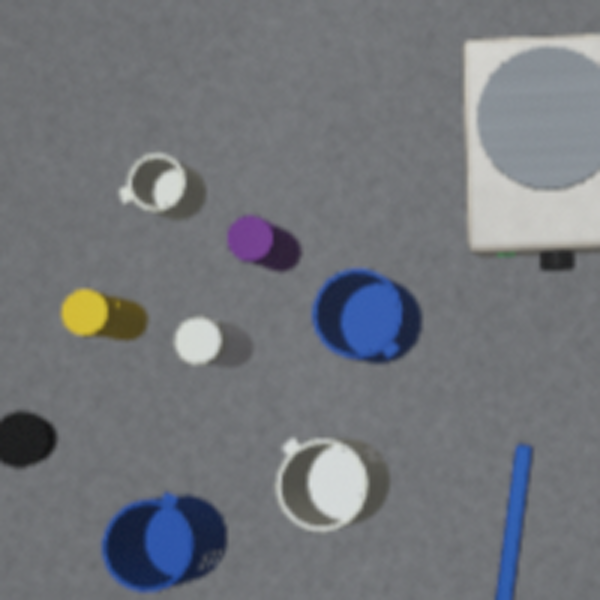

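View pics/crop_r.png

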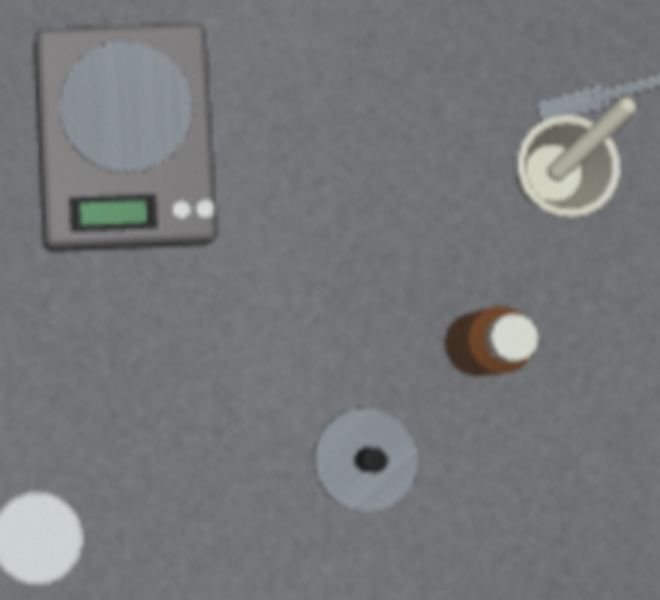

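```bash
python3 - <<'E'
import pickle,numpy as np
from h import w
c=pickle.load(open('top.pkl','rb'));s=pickle.load(open('scene.pkl','rb'))
L=dict(beaker=(322,485,.08),bspout=(291,447,.08),cup=(158,183,.05),cspout=(126,195,.05),tube=(198,341,.084),plate=(549,118,.05),purple=(251,239,.084),yellow=(85,312,.084),blue=(359,314,.08))
R=dict(pan=(126,106,.042),lid=(367,460,.006),knob=(371,459,.032),bottle=(514,337,.082),mortar=(569,166,.04),fl=(45,249,.036),fr=(214,241,.036),bl=(38,32,.036),br=(205,25,.036))
P={}
for D,a in((L,85),(R,330)):
    for k,(u,v,z) in D.items(): P[k]=w(c,(u+.5)/3-.5+a,(v+.5)/3-.5+150,z);print(k,P[k].round(4))
d=P['plate']-P['pan'];print(np.hypot(*d[:2]),np.degrees(np.arctan2(-d[0],d[1])))
for k in('plate','pan'):
    x=s['world_to_cam']@np.r_[P[k],1];print(k,'scene px',s['cx']-s['fx']*x[0]/x[2],s['cy']+s['fy']*x[1]/x[2])
E
```

```text
beaker [0.3631 0.2622 0.08  ]
bspout [0.3878 0.2831 0.08  ]
cup [0.5671 0.3859 0.05  ]
cspout [0.5588 0.4075 0.05  ]
tube [0.457  0.3449 0.084 ]
plate [0.6122 0.1188 0.05  ]
purple [0.5245 0.3119 0.084 ]
yellow [0.4761 0.4199 0.084 ]
blue [0.4751 0.2404 0.08  ]
pan [ 0.6222 -0.0963  0.042 ]
lid [ 0.3783 -0.266   0.006 ]
knob [ 0.3794 -0.2623  0.032 ]
bottle [ 0.4599 -0.3457  0.082 ]
mortar [ 0.5806 -0.402   0.04  ]
fl [ 0.5233 -0.0401  0.036 ]
fr [ 0.5289 -0.1567  0.036 ]
bl [ 0.676 -0.036  0.036]
br [ 0.681  -0.1528  0.036 ]
0.2153811076779747 2.6597450684016906
plate scene px 342.86958089694474 283.5003003103296
pan scene px 255.94450684408096 267.39839490993086
```

{"method": "jog_arm", "body": {"series": [[[0,0,-7.1,0,0,0,1],[0,0,-7.1,0,0,0,1],[0,0,0,0,-5,0,1],[0,0,0,0,-5,0,1],[0,0,0,0,-5,0,1],[0,0,0,0,-5,0,1],[0,0,0,-3.3,-3.2,0,1],[0,0,0,-3.3,-3.2,0,1]]], "newtons": 30}}

```text
time_s: 0.9
eef_pos: [0.2308, 0.3855, 0.2214]
orientation: [-0.009, 1.0, -0.007, -0.003]
force: [0.8, 0.7, 0.2]
grip_width: 0.0855
```

```bash
cat > go.py <<'E'
"go.py x y z yaw(deg): total remaining turn (deg) and shift (cm) in tool axes; yaw = heading of tool y"
import sys,numpy as np
from scipy.spatial.transform import Rotation as R
from cell import r
x,y,z,yaw=map(float,sys.argv[1:5]);a=np.radians(yaw)
Y=np.array([np.cos(a),np.sin(a),0]);Z=np.array([0,0,-1.]);X=np.cross(Y,Z)
s=r.state();C=R.from_quat(s['orientation']);G=R.from_matrix(np.c_[X,Y,Z])
print('turn',np.degrees((C.inv()*G).as_rotvec()).round(1),'shift',(100*C.inv().apply(np.array([x,y,z])-s['eef_pos'])).round(2),
 't',s['time_s'],s['eef_pos'].round(4),'w',round(s['grip_width'],4),'F',np.round(s['force'],1))
E
python3 go.py .363 .262 .2 90
```

```text
turn [-0.8 -0.4  1.1] shift [-13.   -12.56   2.24] t 0.9 [0.2308 0.3855 0.2214] w 0.0855 F [0.8 0.7 0.2]
```

{"method": "jog_arm", "body": {"series": [[[-0.8,-0.4,1.1,-3.2,-3.1,0.6,1],[0,0,0,-3.3,-3.15,0.6,1],[0,0,0,-3.3,-3.15,0.6,1],[0,0,0,-3.2,-3.15,0.5,1],[0,0,0,0,0,0,1]]]}}

```text
time_s: 1.4
eef_pos: [0.3665, 0.2505, 0.1974]
orientation: [0.002, 1.0, -0.0, 0.002]
force: [-0.4, 0.8, 0.9]
grip_width: 0.0855
```

```bash
python3 - <<'E'
from cell import r
import cv2,pickle
s=r.state();c=r.capture('wrist');c['s']=s;pickle.dump(c,open('w1.pkl','wb'));cv2.imwrite('pics/w1.png',c['color'][...,::-1])
print({k:v for k,v in c.items() if k not in('color','s')})
E
python3 go.py .363 .262 .03 90
```

```text
{'fx': 392.75011507740084, 'fy': 392.75011507740084, 'cx': 321.34554068805915, 'cy': 241.93308708747645, 'tool_from_camera': array([[ 5.16384717e-04,  9.48801583e-01,  3.15872268e-01,
         8.20423539e-02],
       [ 9.99999858e-01, -5.32444901e-04, -3.54576210e-05,
        -8.98836427e-04],
       [ 1.34542332e-04,  3.15872242e-01, -9.48801723e-01,
        -1.42769928e-01],
       [ 0.00000000e+00,  0.00000000e+00,  0.00000000e+00,
         1.00000000e+00]])}
turn [ 0.   0.1 -0.2] shift [ 0.25  0.98 16.75] t 1.45 [0.3651 0.252  0.1975] w 0.085 F [ 0.3  1.1 -0.2]
```

View pics/w1.png

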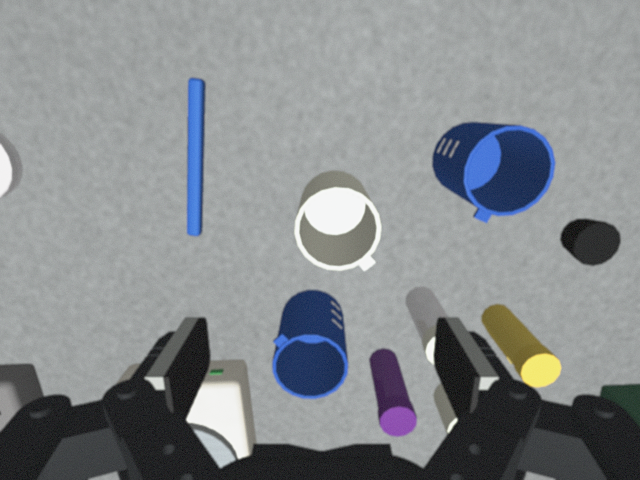

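The wrist view shows the large white beaker's rim centred at (338,228), with the blue one at (310,366) clear of it.

```bash
cat >> h.py <<'E'
def wr(c,u,v,z):
    from scipy.spatial.transform import Rotation as R
    T=np.eye(4);T[:3,:3]=R.from_quat(c['s']['orientation']).as_matrix();T[:3,3]=c['s']['eef_pos']
    return w(c,u,v,z,np.linalg.inv(T@c['tool_from_camera'])).round(4)
E
python3 -c "
import pickle;from h import *
c=pickle.load(open('w1.pkl','rb'));print(wr(c,338,228,.08),wr(c,310,366,.08))"
```

```text
[0.3614 0.2611 0.08  ] [0.4737 0.2403 0.08  ]
```

{"method": "jog_arm", "body": {"series": [[[0,0,0,0.2,0.9,3.5,1],[0,0,0,0,0,4,1],[0,0,0,0,0,4,1],[0,0,0,0,0,3.5,1],[0,0,0,0,0,1,1],[0,0,0,0,0,0,1]]]}}

```text
time_s: 2.05
eef_pos: [0.3623, 0.2673, 0.0356]
orientation: [0.001, 1.0, 0.003, 0.003]
force: [0.4, 0.4, 0.6]
grip_width: 0.0852
```

```bash
python3 go.py .3625 .2615 .03 90
```

```text
turn [ 0.4  0.3 -0.1] shift [-0.02 -0.58  0.56] t 2.05 [0.3623 0.2673 0.0356] w 0.0852 F [0.4 0.4 0.6]
```

{"method": "jog_arm", "body": {"series": [[[0,0,0,0,-0.5,0.5,1],[0,0,0,0,0,0,1],[0,0,0,0,0,0,0.5],[0,0,0,0,0,0,0.5],[0,0,0,0,0,0,0.5],[0,0,0,0,0,0,0.5],[0,0,0,0,0,0,0.5],[0,0,0,0,0,0,0.5]]]}}

```text
time_s: 2.85
eef_pos: [0.3667, 0.2658, 0.0374]
orientation: [0.0, 1.0, 0.007, 0.008]
force: [-0.6, -0.1, -0.7]
grip_width: 0.0603
```

```bash
python3 go.py .6122 .1188 .23 90
```

```text
turn [ 0.8  0.9 -0. ] shift [-24.85 -14.44 -19.08] t 2.85 [0.3667 0.2658 0.0374] w 0.0603 F [-0.6 -0.1 -0.7]
```

{"method": "jog_arm", "body": {"series": [[[0.4,0.4,0,0,0,-4,0.4],[0.4,0.4,0,0,0,-5,0.4],[0,0,0,0,0,-5,0.4],[0,0,0,-3.5,-2,-4,0.4],[0,0,0,-4.2,-2.5,-1,0.4],[0,0,0,-4.2,-2.5,0,0.4],[0,0,0,-4.2,-2.5,0,0.4],[0,0,0,-4,-2.3,0,0.4]]]}}

```text
time_s: 3.65
eef_pos: [0.5629, 0.1482, 0.2285]
orientation: [-0.004, 1.0, -0.002, -0.001]
force: [-0.5, 0.5, -1.6]
grip_width: 0.0604
```

{"method": "jog_arm", "body": {"series": [[[0,0,0,-2,-1.2,0,0.4],[0,0,0,0,0,0,0.4],[0,0,0,0,0,0,0.4]]]}}

```text
time_s: 3.95
eef_pos: [0.5881, 0.1317, 0.2269]
orientation: [-0.001, 1.0, -0.002, -0.001]
force: [0.2, 0.7, -1.2]
grip_width: 0.0601
```

```bash
python3 go.py .6122 .1188 .23 90; cat > snap.py <<'E'
import sys,cv2,pickle
from cell import r
n,cam=sys.argv[1:3];s=r.state();c=r.capture(cam);c['s']=s;pickle.dump(c,open(n+'.pkl','wb'));cv2.imwrite(f'pics/{n}.png',c['color'][...,::-1])
E
python3 snap.py w2 wrist
```

```text
turn [-0.3 -0.1  0.1] shift [-2.4  -1.3  -0.31] t 3.95 [0.5881 0.1317 0.2269] w 0.0601 F [ 0.2  0.7 -1.2]
```

View pics/w2.png

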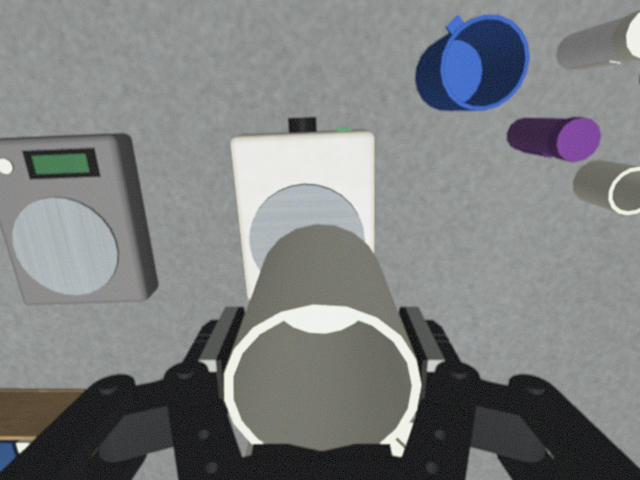

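```bash
python3 -c "
import pickle;from h import *
c=pickle.load(open('w2.pkl','rb'));p=c['s']['eef_pos'];print(p)
z=p[2]+.0435
for q in((322,305),(225,385),(420,385)):print('rim',wr(c,*q,z)-p)
print('plate top',wr(c,306.5,183,.05),wr(c,249,238,.05),wr(c,364,238,.05));print('pan',wr(c,65.5,246,.042))"
```

```text
[0.58812968 0.13173745 0.22691517]
rim [-0.03012968 -0.00053745  0.04348483]
rim [-0.00302968 -0.02993745  0.04348483]
rim [-0.00332968  0.02916255  0.04348483]
plate top [0.5614 0.1178 0.05  ] [0.6088 0.0682 0.05  ] [0.6084 0.1665 0.05  ]
pan [ 0.6194 -0.0964  0.042 ]
```

{"method": "jog_arm", "body": {"series": [[[0,0,0,-2.3,-1.3,0,0.4],[0,0,0,0,0,4,0.4],[0,0,0,0,0,4,0.4],[0,0,0,0,0,3,0.4],[0,0,0,0,0,0,0.4],[0,0,0,0,0,0,0.4]]]}}

```text
time_s: 4.6
eef_pos: [0.6059, 0.1248, 0.1168]
orientation: [-0.005, 1.0, -0.001, -0.0]
force: [0.5, 0.1, -0.4]
grip_width: 0.0602
```

```bash
python3 go.py .6117 .1185 .0865 90
```

```text
turn [-0.1 -0.   0.6] shift [-0.58 -0.63  3.03] t 4.6 [0.6059 0.1248 0.1168] w 0.0602 F [ 0.5  0.1 -0.4]
```

{"method": "jog_arm", "body": {"series": [[[0,0,0.6,-0.6,-0.6,0.5,0.4],[0,0,0,0,0,1,0.4],[0,0,0,0,0,0.8,0.4],[0,0,0,0,0,0,0.4],[0,0,0,0,0,0,0.4]]]}}

```text
time_s: 5.1
eef_pos: [0.6158, 0.12, 0.0988]
orientation: [-0.0, 1.0, -0.001, 0.005]
force: [-0.1, -0.2, -1.3]
grip_width: 0.0601
```

```bash
python3 go.py .6117 .1185 .0865 90
```

```text
turn [-0.1  0.5  0.1] shift [ 0.42 -0.14  1.23] t 5.1 [0.6158 0.12   0.0988] w 0.0601 F [-0.1 -0.2 -1.3]
```

{"method": "jog_arm", "body": {"series": [[[0,0.5,0,0.35,-0.1,0.4,0.4],[0,0,0,0,0,0.4,0.4],[0,0,0,0,0,0,0.4],[0,0,0,0,0,0,0.4]]]}}

```text
time_s: 5.5
eef_pos: [0.6126, 0.1188, 0.0909]
orientation: [-0.0, 1.0, -0.0, 0.0]
force: [-0.4, 0.1, -0.9]
grip_width: 0.0605
```

```bash
python3 go.py .6117 .1185 .0865 90
```

```text
turn [-0.  0.  0.] shift [ 0.09 -0.03  0.44] t 5.5 [0.6126 0.1188 0.0909] w 0.0605 F [-0.4  0.1 -0.9]
```

{"method": "jog_arm", "body": {"series": [[[0,0,0,0.05,0,0.3,0.4],[0,0,0,0,0,0.2,0.4],[0,0,0,0,0,0,0.4]]]}}

```text
time_s: 5.8
eef_pos: [0.6124, 0.1188, 0.0858]
orientation: [-0.0, 1.0, -0.0, 0.001]
force: [0.4, -0.9, 0.2]
grip_width: 0.0599
```

```bash
python3 go.py .6117 .1185 .0865 90
```

```text
turn [-0.   0.1  0. ] shift [ 0.07 -0.03 -0.07] t 5.8 [0.6124 0.1188 0.0858] w 0.0599 F [ 0.4 -0.9  0.2]
```

{"method": "jog_arm", "body": {"series": [[[0,0,0,0.05,0,0.15,0.4],[0,0,0,0,0,0.1,0.4]]]}}

```text
time_s: 6.0
eef_pos: [0.6125, 0.1188, 0.0858]
orientation: [-0.0, 1.0, -0.0, 0.001]
force: [-2.7, 0.5, 3.7]
grip_width: 0.0601
```

Contact (3.7 N up). I'll release and lift, then go to the lid.

{"method": "jog_arm", "body": {"series": [[[0,0,0,0,0,0,1],[0,0,0,0,0,0,1],[0,0,0,0,0,0,1],[0,0,0,0,0,0,1],[0,0,0,0,0,-2,1],[0,0,0,0,0,-4,1],[0,0,0,0,0,-4,1],[0,0,0,0,0,-4,1]]]}}

```text
time_s: 6.8
eef_pos: [0.6065, 0.1181, 0.2195]
orientation: [-0.0, 1.0, -0.002, -0.008]
force: [0.3, 0.2, -0.1]
grip_width: 0.0855
```

```bash
python3 go.py .379 -.264 .15 90;python3 snap.py t2 top; python3 - <<'E'
import cv2
im=cv2.imread('pics/t2.png')[150:250,220:420];cv2.imwrite('pics/t2c.png',cv2.resize(im,None,fx=4,fy=4,interpolation=cv2.INTER_CUBIC))
E
```

```text
turn [-0.2 -0.9  0. ] shift [ 22.67 -38.17   7.43] t 6.8 [0.6065 0.1181 0.2195] w 0.0855 F [ 0.3  0.2 -0.1]
```

{"method": "jog_arm", "body": {"series": [[[0,-0.9,0,2.5,-4.2,0,1],[0,0,0,2.5,-4.2,0,1],[0,0,0,2.5,-4.2,0,1],[0,0,0,2.5,-4.2,0,1],[0,0,0,2.5,-4.2,0,1],[0,0,0,2.5,-4.2,0,1],[0,0,0,2.5,-4.2,1,0.6],[0,0,0,2.5,-4.2,2,0.6]]]}}

```text
time_s: 7.65
eef_pos: [0.4188, -0.2195, 0.2036]
orientation: [-0.006, 1.0, -0.003, 0.018]
force: [-0.2, -0.6, 0.8]
grip_width: 0.0594
```

```bash
python3 go.py .379 -.264 .13 90
```

```text
turn [-0.3  2.1  0.7] shift [ 4.3  -4.36  7.24] t 7.65 [ 0.4188 -0.2195  0.2036] w 0.0594 F [-0.2 -0.6  0.8]
```

{"method": "jog_arm", "body": {"series": [[[0,1,0.7,2,-2,2,0.5],[0,1,0,1.5,-1.6,2,0.5],[0,0,0,0,0,2,0.5],[0,0,0,0,0,0,0.5],[0,0,0,0,0,0,0.5]]]}}

```text
time_s: 8.15
eef_pos: [0.3789, -0.2621, 0.1392]
orientation: [0.005, 1.0, -0.003, -0.001]
force: [0.8, -0.2, 0.4]
grip_width: 0.0422
```

```bash
python3 go.py .379 -.264 .05 90; python3 snap.py w3 wrist
```

```text
turn [-0.4 -0.1 -0.5] shift [-0.02 -0.13  8.92] t 8.15 [ 0.3789 -0.2621  0.1392] w 0.0422 F [ 0.8 -0.2  0.4]
```

View pics/w3.png

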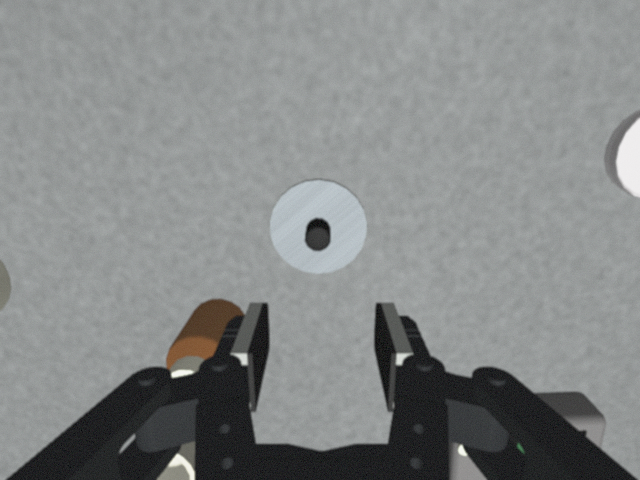

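```bash
python3 -c "
import pickle;from h import *
c=pickle.load(open('w3.pkl','rb'));print(wr(c,318.5,226,.006),wr(c,318,238,.032))"
```

```text
[ 0.3763 -0.2659  0.006 ] [ 0.3772 -0.2659  0.032 ]
```

{"method": "jog_arm", "body": {"series": [[[-0.4,0,-0.5,0.15,-0.3,3,0.5],[0,0,0,0,0,3.5,0.5],[0,0,0,0,0,2.5,0.5],[0,0,0,0,0,0.5,0.5],[0,0,0,0,0,0,0.5]]]}}

```text
time_s: 8.7
eef_pos: [0.3858, -0.2679, 0.05]
orientation: [-0.003, 1.0, -0.004, 0.006]
force: [0.1, 0.0, 0.4]
grip_width: 0.043
```

```bash
python3 go.py .3772 -.265 .011 90
```

```text
turn [-0.5  0.7  0.3] shift [0.91 0.32 3.89] t 8.7 [ 0.3858 -0.2679  0.05  ] w 0.043 F [0.1 0.  0.4]
```

{"method": "jog_arm", "body": {"series": [[[-0.5,0.7,0.3,0.8,0.3,0.8,0.5],[0,0,0,0,0,1,0.5],[0,0,0,0,0,0.8,0.5],[0,0,0,0,0,0,0.5]]]}}

```text
time_s: 9.1
eef_pos: [0.3809, -0.2667, 0.0267]
orientation: [-0.001, 1.0, -0.002, 0.003]
force: [-0.2, 0.8, 0.8]
grip_width: 0.043
```

```bash
python3 go.py .3772 -.265 .011 90
```

```text
turn [-0.2  0.3  0.1] shift [0.38 0.18 1.57] t 9.1 [ 0.3809 -0.2667  0.0267] w 0.043 F [-0.2  0.8  0.8]
```

{"method": "jog_arm", "body": {"series": [[[-0.2,0.3,0.1,0.35,0.15,0.6,0.5],[0,0,0,0,0,0.6,0.5],[0,0,0,0,0,0.2,0.5],[0,0,0,0,0,0,0.5]]]}}

```text
time_s: 9.5
eef_pos: [0.3774, -0.2655, 0.0118]
orientation: [0.0, 1.0, -0.0, 0.0]
force: [0.1, -0.3, -0.4]
grip_width: 0.0425
```

```bash
python3 go.py .3772 -.265 .011 90
```

```text
turn [-0.1  0.  -0.1] shift [0.02 0.05 0.08] t 9.5 [ 0.3774 -0.2655  0.0118] w 0.0425 F [ 0.1 -0.3 -0.4]
```

{"method": "jog_arm", "body": {"series": [[[0,0,0,0,0,0,0],[0,0,0,0,0,0,0],[0,0,0,0,0,0,0],[0,0,0,0,0,0,0],[0,0,0,0,0,0,0],[0,0,0,0,0,0,0]]]}}

```text
time_s: 10.1
eef_pos: [0.3778, -0.2658, 0.0122]
orientation: [0.0, 1.0, -0.001, 0.0]
force: [0.5, 0.7, -1.6]
grip_width: 0.0171
```

```bash
python3 go.py .6122 .1185 .24 90
```

```text
turn [-0.1  0.  -0.1] shift [-23.43  38.42 -22.81] t 10.1 [ 0.3778 -0.2658  0.0122] w 0.0171 F [ 0.5  0.7 -1.6]
```

{"method": "jog_arm", "body": {"series": [[[0,0,0,0,0,-3,0],[0,0,0,0,0,-5,0],[0,0,0,0,0,-5,0],[0,0,0,-2.2,3.6,-2.5,0],[0,0,0,-2.2,3.6,-2.5,0],[0,0,0,-2.5,4.1,-1,0],[0,0,0,-2.5,4.1,0,0],[0,0,0,-2.5,4.1,0,0]]]}}

```text
time_s: 10.9
eef_pos: [0.4992, -0.0689, 0.2114]
orientation: [0.007, 1.0, 0.0, 0.002]
force: [0.5, -0.7, -0.5]
grip_width: 0.0171
```

{"method": "jog_arm", "body": {"series": [[[0,0,0,-2.5,4.1,0,0],[0,0,0,-2.5,4.1,0,0],[0,0,0,-2.2,3.6,0,0],[0,0,0,-1,1.5,0,0],[0,0,0,0,0,0,0],[0,0,0,0,0,0,0]]]}}

```text
time_s: 11.5
eef_pos: [0.5874, 0.0741, 0.2121]
orientation: [0.003, 1.0, 0.0, 0.003]
force: [-0.6, 0.2, -0.5]
grip_width: 0.0167
```

```bash
python3 go.py .6122 .1185 .2 90; python3 snap.py w4 wrist
```

```text
turn [ 0.   0.4 -0.3] shift [-2.45  4.45  1.23] t 11.5 [0.5874 0.0741 0.2121] w 0.0167 F [-0.6  0.2 -0.5]
```

View pics/w4.png

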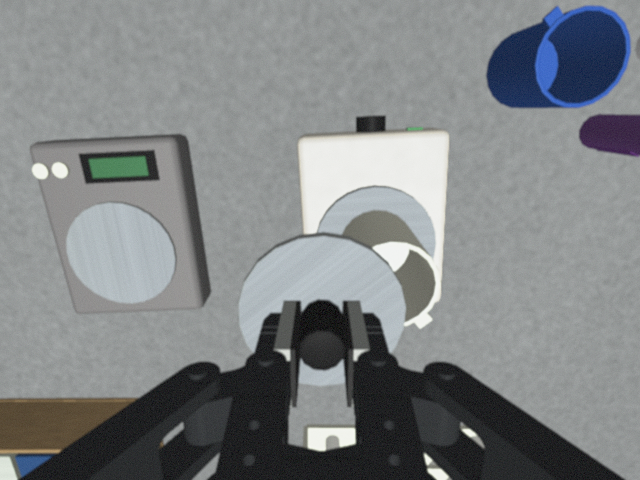

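The beaker stands on the plate, with its rim top at (397,240) and right edge at (440,283). The lid hangs level.

```bash
python3 -c "
import pickle;from h import *
c=pickle.load(open('w4.pkl','rb'));print(c['s']['eef_pos'])
print('beaker x',wr(c,397,240,.13)[0]+.03,'y',wr(c,440,283,.13)[1]-.03)
print('plate',wr(c,377,186,.05)[0]+.05,wr(c,318,236,.05),wr(c,436,236,.05))
z=c['s']['eef_pos'][2]-.0062;print('lid',wr(c,322,233,z)[0]+.036,wr(c,238,310,z)[1]+.036,wr(c,406,310,z)[1]-.036)"
```

```text
[0.5873623  0.07410487 0.21210805]
beaker x 0.6097 y 0.11729999999999999
plate 0.6120000000000001 [0.6028 0.0704 0.05  ] [0.6033 0.1665 0.05  ]
lid 0.5871000000000001 0.0739 0.0731
```

{"method": "jog_arm", "body": {"series": [[[0,0.4,-0.3,-1.4,2.4,0,0],[0,0,0,-1,2,1,0],[0,0,0,0,0,2,0],[0,0,0,0,0,1.5,0],[0,0,0,0,0,0,0],[0,0,0,0,0,0,0]]]}}

```text
time_s: 12.15
eef_pos: [0.6091, 0.1086, 0.1666]
orientation: [0.006, 1.0, -0.001, -0.001]
force: [-0.2, -0.0, 0.5]
grip_width: 0.0167
```

```bash
python3 go.py .6115 .1182 .1422 90
```

```text
turn [-0.2 -0.1 -0.7] shift [-0.23  0.97  2.44] t 12.15 [0.6091 0.1086 0.1666] w 0.0167 F [-0.2 -0.   0.5]
```

{"method": "jog_arm", "body": {"series": [[[-0.2,0,-0.7,-0.2,0.9,0.5,0],[0,0,0,0,0,0.6,0],[0,0,0,0,0,0,0],[0,0,0,0,0,0,0]]]}}

```text
time_s: 12.55
eef_pos: [0.6121, 0.1169, 0.1571]
orientation: [0.001, 1.0, 0.001, 0.001]
force: [0.5, 0.1, -0.0]
grip_width: 0.0168
```

```bash
python3 go.py .6115 .1182 .1422 90
```

```text
turn [ 0.1  0.1 -0.1] shift [0.07 0.12 1.49] t 12.55 [0.6121 0.1169 0.1571] w 0.0168 F [ 0.5  0.1 -0. ]
```

{"method": "jog_arm", "body": {"series": [[[0,0,0,0.05,0.1,0.5,0],[0,0,0,0,0,0.5,0],[0,0,0,0,0,0.3,0],[0,0,0,0,0,0,0]]]}}

```text
time_s: 12.95
eef_pos: [0.6119, 0.1183, 0.1436]
orientation: [0.001, 1.0, 0.001, 0.001]
force: [1.0, 1.0, -0.2]
grip_width: 0.0168
```

```bash
python3 go.py .6115 .1182 .1422 90
```

```text
turn [ 0.1  0.1 -0.1] shift [ 0.04 -0.01  0.14] t 12.95 [0.6119 0.1183 0.1436] w 0.0168 F [ 1.   1.  -0.2]
```

{"method": "jog_arm", "body": {"series": [[[0,0,0,0.05,0,0.15,0],[0,0,0,0,0,0.15,0]]]}}

```text
time_s: 13.15
eef_pos: [0.6121, 0.1184, 0.1419]
orientation: [0.001, 1.0, 0.001, 0.002]
force: [-3.1, -0.0, 10.0]
grip_width: 0.0167
```

{"method": "jog_arm", "body": {"series": [[[0,0,0,0,0,-0.1,0.5],[0,0,0,0,0,0,0.5],[0,0,0,0,0,0,0.5],[0,0,0,0,0,-2,0.5],[0,0,0,0,0,-4,0.5],[0,0,0,0,3,-3,0.7],[0,0,0,0,4,0,0.7],[0,0,0,0,4,0,0.7]]]}}

```text
time_s: 13.95
eef_pos: [0.612, 0.2258, 0.2353]
orientation: [0.005, 1.0, 0.0, 0.001]
force: [0.6, -0.3, -0.9]
grip_width: 0.06
```

{"method": "jog_arm", "body": {"series": [[[0,0,8.5,0,0,0,0.7],[0,0,8.5,0,0,0,0.7],[0,0,8.5,0,0,0,0.7],[0,0,8.5,0,0,0,0.7],[0,0,8.5,0,0,0,0.7],[0,0,8.5,0,0,0,0.7],[0,0,6,0,0,0,0.7],[0,0,0,0,0,0,0.7]]]}}

```text
time_s: 14.75
eef_pos: [0.6115, 0.2333, 0.2351]
orientation: [0.489, 0.872, 0.002, 0.0]
force: [-0.0, 0.5, -0.0]
grip_width: 0.0598
```

```bash
python3 go.py .566 .386 .15 30
```

```text
turn [ 0.2 -0.1  1.4] shift [15.39  4.05  8.54] t 14.75 [0.6115 0.2333 0.2351] w 0.0598 F [-0.   0.5 -0. ]
```

{"method": "jog_arm", "body": {"series": [[[0,0,1.4,3,0.8,0,0.7],[0,0,0,4.5,1.2,1,0.7],[0,0,0,4.5,1.2,2,0.7],[0,0,0,3,0.8,3,0.7],[0,0,0,0,0,1,0.7],[0,0,0,0,0,0,0.7]]]}}

```text
time_s: 15.35
eef_pos: [0.5711, 0.387, 0.1644]
orientation: [0.494, 0.869, 0.003, 0.002]
force: [0.2, -0.8, 0.1]
grip_width: 0.0599
```

```bash
python3 go.py .566 .386 .012 30;  python3 snap.py w5 wrist
```

```text
turn [0.5 0.  0.7] shift [ 0.18 -0.61 15.24] t 15.35 [0.5711 0.387  0.1644] w 0.0599 F [ 0.2 -0.8  0.1]
```

View pics/w5.png

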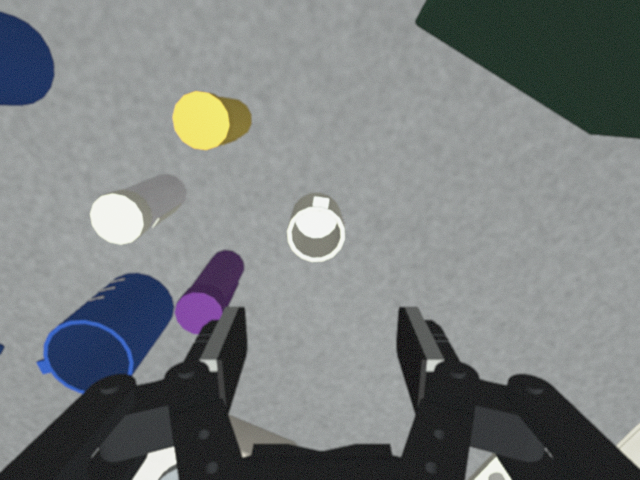

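The wrist view shows the small white beaker's rim centred at (316,234), with its spout on the far side, off the jaw axis. The tube's cap is at (117,218).

```bash
python3 -c "
import pickle;from h import *
c=pickle.load(open('w5.pkl','rb'));print(wr(c,316,234,.05),'tube',wr(c,117,218,.084))"; python3 go.py .566 .386 .012 30
```

```text
[0.5673 0.3858 0.05  ] tube [0.4569 0.3442 0.084 ]
turn [ 0.5 -0.   0.7] shift [ 0.18 -0.62 15.28] t 15.4 [0.5712 0.3869 0.1649] w 0.0599 F [-0.2  0.6  0.3]
```

{"method": "jog_arm", "body": {"series": [[[0.5,0,0.7,0.2,-0.5,3,0.7],[0,0,0,0,0,4,0.7],[0,0,0,0,0,3.5,0.7],[0,0,0,0,0,1.5,0.7],[0,0,0,0,0,0,0.7],[0,0,0,0,0,0,0.7]]]}}

```text
time_s: 16.0
eef_pos: [0.5765, 0.3833, 0.0532]
orientation: [0.502, 0.865, 0.007, 0.004]
force: [-0.0, 0.8, 1.0]
grip_width: 0.0599
```

```bash
python3 go.py .567 .3858 .012 30
```

```text
turn [ 0.9  0.1 -0.2] shift [ 0.69 -0.76  4.1 ] t 16.0 [0.5765 0.3833 0.0532] w 0.0599 F [-0.   0.8  1. ]
```

{"method": "jog_arm", "body": {"series": [[[0.9,0,0,0.7,-0.7,0,0.7],[0,0,0,0,0,0,0.7],[0,0,0,0,0,1.5,0.7],[0,0,0,0,0,1,0.7],[0,0,0,0,0,0,0.7]]]}}

```text
time_s: 16.5
eef_pos: [0.571, 0.3887, 0.0344]
orientation: [0.501, 0.865, 0.005, 0.003]
force: [-0.4, 0.2, 0.5]
grip_width: 0.0599
```

```bash
python3 go.py .567 .3858 .012 30
```

```text
turn [ 0.6  0.  -0.2] shift [-0.05 -0.51  2.23] t 16.5 [0.571  0.3887 0.0344] w 0.0599 F [-0.4  0.2  0.5]
```

{"method": "jog_arm", "body": {"series": [[[0.6,0,-0.2,0,-0.5,0.6,0.7],[0,0,0,0,0,1,0.7],[0,0,0,0,0,0.4,0.7],[0,0,0,0,0,0,0.7]]]}}

```text
time_s: 16.9
eef_pos: [0.5654, 0.3856, 0.0111]
orientation: [0.5, 0.866, -0.001, -0.0]
force: [-0.3, -1.0, -0.2]
grip_width: 0.0596
```

```bash
python3 go.py .567 .3858 .012 30
```

```text
turn [-0.2  0.   0. ] shift [-0.06  0.15 -0.09] t 16.9 [0.5654 0.3856 0.0111] w 0.0596 F [-0.3 -1.  -0.2]
```

{"method": "jog_arm", "body": {"series": [[[0,0,0,-0.05,0.1,0,0.2],[0,0,0,0,0,0,0.2],[0,0,0,0,0,0,0.2],[0,0,0,0,0,0,0.2],[0,0,0,0,0,0,0.2],[0,0,0,0,0,0,0.2]]]}}

```text
time_s: 17.5
eef_pos: [0.5674, 0.386, 0.0119]
orientation: [0.5, 0.866, -0.001, -0.0]
force: [-0.0, -0.5, -0.3]
grip_width: 0.0397
```

{"method": "jog_arm", "body": {"series": [[[0,0,0,0,0,-3,0.2],[0,0,0,0,0,-5,0.2],[0,0,0,0,0,-5,0.2],[0,0,0,0,0,-5,0.2],[0,0,0,0,0,-5,0.2],[0,0,0,0,0,-1,0.2],[0,0,0,0,0,0,0.2]]]}}

```text
time_s: 18.2
eef_pos: [0.5658, 0.3853, 0.2573]
orientation: [0.5, 0.866, -0.003, -0.002]
force: [0.1, 0.2, -0.5]
grip_width: 0.0394
```

```bash
python3 go.py .6215 -.0963 .23 30
```

```text
turn [-0.4  0.   0. ] shift [-44.47 -19.26   2.91] t 18.2 [0.5658 0.3853 0.2573] w 0.0394 F [ 0.1  0.2 -0.5]
```

{"method": "jog_arm", "body": {"series": [[[-0.4,0,0,-3,-1.3,0,0.2],[0,0,0,-4.5,-1.95,0,0.2],[0,0,0,-4.5,-1.95,0,0.2],[0,0,0,-4.5,-1.95,0,0.2],[0,0,0,-4.5,-1.95,0,0.2],[0,0,0,-4.5,-1.95,0,0.2],[0,0,0,-4.5,-1.95,0,0.2],[0,0,0,-4.5,-1.95,0,0.2]]]}}

```text
time_s: 19.0
eef_pos: [0.6034, 0.0089, 0.2406]
orientation: [0.494, 0.869, -0.005, -0.008]
force: [0.2, -0.4, -0.3]
grip_width: 0.0395
```

{"method": "jog_arm", "body": {"series": [[[0,0,0,-4.5,-1.95,0,0.2],[0,0,0,-3,-1.3,0,0.2],[0,0,0,0,0,0,0.2],[0,0,0,0,0,0,0.2]]]}}

```text
time_s: 19.4
eef_pos: [0.6088, -0.0811, 0.23]
orientation: [0.498, 0.867, -0.009, -0.014]
force: [0.5, 0.4, -0.1]
grip_width: 0.0396
```

```bash
python3 go.py .6215 -.0963 .12 30
```

```text
turn [-1.7 -0.9  0.2] shift [-2.13  0.65 10.95] t 19.4 [ 0.6088 -0.0811  0.23  ] w 0.0396 F [ 0.5  0.4 -0.1]
```

{"method": "jog_arm", "body": {"series": [[[-1.7,-0.9,0.2,-1.5,0.5,1,0.2],[0,0,0,0,0,0,0.2],[0,0,0,0,0,3,0.2],[0,0,0,0,0,3,0.2],[0,0,0,0,0,2,0.2],[0,0,0,0,0,0,0.2],[0,0,0,0,0,0,0.2]]]}}

```text
time_s: 20.1
eef_pos: [0.6169, -0.0814, 0.134]
orientation: [0.496, 0.868, 0.0, -0.005]
force: [-0.5, 0.6, 0.4]
grip_width: 0.0392
```

```bash
python3 go.py .6215 -.0963 .0545 30;python3 snap.py w6 wrist
```

```text
turn [-0.3 -0.5  0.5] shift [-1.58 -0.32  7.94] t 20.1 [ 0.6169 -0.0814  0.134 ] w 0.0392 F [-0.5  0.6  0.4]
```

View pics/w6.png

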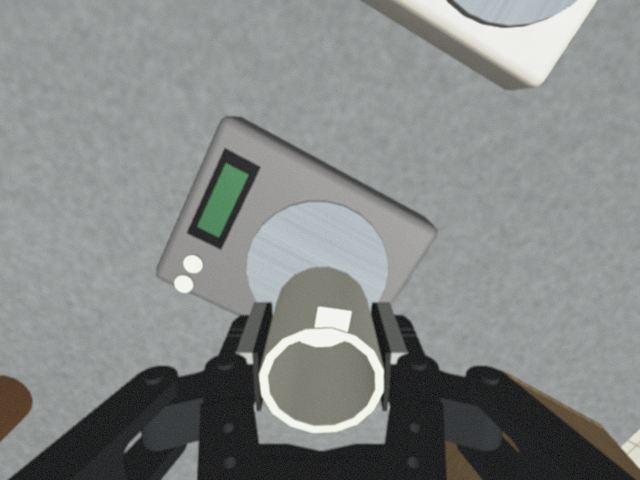

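```bash
python3 -c "
import pickle;from h import *
c=pickle.load(open('w6.pkl','rb'));p=c['s']['eef_pos']
print('rim',wr(c,322,380,p[2]+.038)-p)
from scipy.spatial.transform import Rotation as R
t=R.from_quat(c['s']['orientation']).as_matrix()[:,0]
print('pan',wr(c,317.5,201,.042)-t*.046,wr(c,247,264,.042),wr(c,388,264,.042))
q=[wr(c,*x,.036) for x in((230,120),(160,272),(434,232))];print(q)
a=q[0]-q[1];b=q[2]-q[0];print(np.degrees(np.arctan2(-a[0],a[1])),np.degrees(np.arctan2(b[1],b[0])))"
```

```text
rim [-0.00023292 -0.00097594  0.037993  ]
pan [ 0.62184838 -0.09753202  0.0416048 ] [ 0.5803 -0.1164  0.042 ] [ 0.6582 -0.0703  0.042 ]
[array([ 0.5303, -0.0434,  0.036 ]), array([ 0.5332, -0.1536,  0.036 ]), array([ 0.6734, -0.0385,  0.036 ])]
1.5074357587749752 1.9611437493996653
```

{"method": "jog_arm", "body": {"series": [[[-0.3,-0.5,0.5,-1.5,-0.3,1,0.2],[0,0,0,0,0,2,0.2],[0,0,0,0,0,2,0.2],[0,0,0,0,0,1,0.2],[0,0,0,0,0,0,0.2],[0,0,0,0,0,0,0.2]]]}}

```text
time_s: 20.75
eef_pos: [0.6291, -0.1, 0.079]
orientation: [0.5, 0.866, 0.002, 0.008]
force: [0.4, 0.1, -0.5]
grip_width: 0.0397
```

```bash
python3 go.py .6217 -.096 .0542 30
```

```text
turn [ 0.6  0.7 -0. ] shift [ 0.74 -0.47  2.47] t 20.75 [ 0.6291 -0.1     0.079 ] w 0.0397 F [ 0.4  0.1 -0.5]
```

{"method": "jog_arm", "body": {"series": [[[0.6,0.7,0,0.7,-0.45,0.3,0.2],[0,0,0,0,0,0.5,0.2],[0,0,0,0,0,0.5,0.2],[0,0,0,0,0,0,0.2],[0,0,0,0,0,0,0.2]]]}}

```text
time_s: 21.25
eef_pos: [0.6233, -0.0964, 0.0681]
orientation: [0.5, 0.866, 0.001, 0.002]
force: [0.8, -0.0, -1.5]
grip_width: 0.0393
```

```bash
python3 go.py .6217 -.096 .0542 30
```

```text
turn [ 0.2  0.1 -0. ] shift [ 0.12 -0.13  1.39] t 21.25 [ 0.6233 -0.0964  0.0681] w 0.0393 F [ 0.8 -0.  -1.5]
```

{"method": "jog_arm", "body": {"series": [[[0.2,0.1,0,0.1,-0.1,0.5,0.2],[0,0,0,0,0,0.5,0.2],[0,0,0,0,0,0.3,0.2],[0,0,0,0,0,0,0.2]]]}}

```text
time_s: 21.65
eef_pos: [0.622, -0.0959, 0.0541]
orientation: [0.5, 0.866, -0.0, 0.0]
force: [-0.0, -0.2, 1.1]
grip_width: 0.0397
```

```bash
python3 go.py .6217 -.096 .0542 30
```

```text
turn [ 0.  0. -0.] shift [ 0.01 -0.03 -0.01] t 21.65 [ 0.622  -0.0959  0.0541] w 0.0397 F [-0.  -0.2  1.1]
```

{"method": "jog_arm", "body": {"series": [[[0,0,0,0,0,0.15,0.2],[0,0,0,0,0,0,0.7],[0,0,0,0,0,0,0.7],[0,0,0,0,0,0,0.7],[0,0,0,0,0,-2,0.7],[0,0,0,0,0,-4,0.7],[0,0,0,0,0,-4,0.8],[0,0,0,0,0,-4,0.8]]]}}

```text
time_s: 22.45
eef_pos: [0.616, -0.0948, 0.1873]
orientation: [0.5, 0.866, -0.003, -0.008]
force: [0.3, 0.1, 0.9]
grip_width: 0.0682
```

{"method": "jog_arm", "body": {"series": [[[0,0,7,0,0,0,0.8],[0,0,7,0,0,0,0.8],[0,0,7,0,0,0,0.8],[0,0,7,0,0,0,0.8],[0,0,0,0,0,0,0.8],[0,0,0,0,0,0,0.8]]]}}

```text
time_s: 23.05
eef_pos: [0.6221, -0.096, 0.1999]
orientation: [0.7, 0.714, 0.001, 0.001]
force: [-0.8, -0.4, 0.3]
grip_width: 0.0685
```

```bash
python3 go.py .459 -.345 .19 2
```

```text
turn [ 0.1  0.  -0.9] shift [-24.59 -16.78   0.97] t 23.05 [ 0.6221 -0.096   0.1999] w 0.0685 F [-0.8 -0.4  0.3]
```

{"method": "jog_arm", "body": {"series": [[[0,0,-0.9,-3.5,-2.4,0,0.8],[0,0,0,-4.1,-2.8,0,0.8],[0,0,0,-4.1,-2.8,0,0.8],[0,0,0,-4.1,-2.8,0,0.8],[0,0,0,-4.1,-2.8,0,0.8],[0,0,0,-2.5,-1.7,0,0.8],[0,0,0,0,0,0,0.8],[0,0,0,0,0,0,0.8]]]}}

```text
time_s: 23.85
eef_pos: [0.4748, -0.3314, 0.1985]
orientation: [0.686, 0.728, 0.001, 0.001]
force: [0.2, 0.0, 0.1]
grip_width: 0.0684
```

```bash
python3 go.py .459 -.345 .13 2;python3 snap.py w7 wrist
```

```text
turn [0.2 0.  1.4] shift [-1.26 -1.68  6.85] t 23.85 [ 0.4748 -0.3314  0.1985] w 0.0684 F [0.2 0.  0.1]
```

View pics/w7.png

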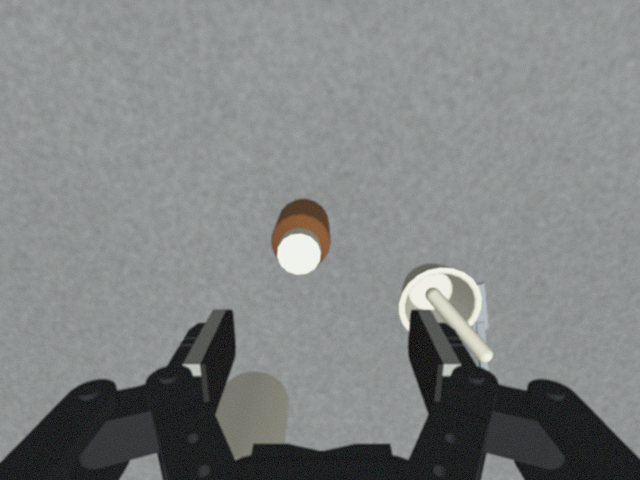

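The bottle's cap is at (299,253), and the mortar at (440,300) is well clear of the jaws.

```bash
python3 -c "
import pickle;from h import *
c=pickle.load(open('w7.pkl','rb'));print(wr(c,299,253,.082),wr(c,440,295,.04))"; python3 go.py .459 -.346 .1 2
```

```text
[ 0.4595 -0.3466  0.082 ] [ 0.5789 -0.3929  0.04  ]
turn [0.2 0.1 1.5] shift [-1.38 -1.71  9.84] t 23.9 [ 0.4749 -0.3312  0.1985] w 0.0684 F [ 0.1 -0.1 -0.9]
```

{"method": "jog_arm", "body": {"series": [[[0.2,0,1.5,-1.4,-1.75,0,0.8],[0,0,0,0,0,0,0.8],[0,0,0,0,0,3,0.8],[0,0,0,0,0,3.5,0.8],[0,0,0,0,0,2,0.8],[0,0,0,0,0,0,0.8],[0,0,0,0,0,0,0.8]]]}}

```text
time_s: 24.6
eef_pos: [0.4667, -0.3389, 0.1132]
orientation: [0.689, 0.725, 0.002, 0.002]
force: [-0.2, -0.5, -0.2]
grip_width: 0.0685
```

```bash
python3 go.py .4595 -.346 .022 2
```

```text
turn [0.3 0.  0.9] shift [-0.67 -0.81  9.12] t 24.6 [ 0.4667 -0.3389  0.1132] w 0.0685 F [-0.2 -0.5 -0.2]
```

{"method": "jog_arm", "body": {"series": [[[0.3,0,0.9,-0.7,-0.9,0,0.8],[0,0,0,-0.3,-0.3,1,0.8],[0,0,0,0,0,3,0.8],[0,0,0,0,0,2,0.8],[0,0,0,0,0,1,0.8],[0,0,0,0,0,0,0.8],[0,0,0,0,0,0,0.8]]]}}

```text
time_s: 25.3
eef_pos: [0.4596, -0.355, 0.0482]
orientation: [0.695, 0.719, 0.0, 0.008]
force: [0.4, -0.8, 0.3]
grip_width: 0.0683
```

```bash
python3 go.py .4595 -.346 .022 2
```

```text
turn [ 0.7  0.6 -0.1] shift [ 0.92 -0.01  2.62] t 25.3 [ 0.4596 -0.355   0.0482] w 0.0683 F [ 0.4 -0.8  0.3]
```

{"method": "jog_arm", "body": {"series": [[[0.7,0.6,0,0.9,0,0,0.8],[0,0,0,0,0,0.5,0.8],[0,0,0,0,0,0.8,0.8],[0,0,0,0,0,0.5,0.8],[0,0,0,0,0,0,0.8],[0,0,0,0,0,0,0.8]]]}}

```text
time_s: 25.9
eef_pos: [0.4614, -0.3467, 0.032]
orientation: [0.695, 0.719, -0.0, 0.002]
force: [-0.0, -0.2, 0.6]
grip_width: 0.0683
```

```bash
python3 go.py .4595 -.346 .022 2
```

```text
turn [ 0.1  0.2 -0. ] shift [ 0.08 -0.19  1.  ] t 25.9 [ 0.4614 -0.3467  0.032 ] w 0.0683 F [-0.  -0.2  0.6]
```

{"method": "jog_arm", "body": {"series": [[[0.1,0.2,0,0.08,-0.15,0.5,0.8],[0,0,0,0,0,0.4,0.8],[0,0,0,0,0,0,0.2],[0,0,0,0,0,0,0.2],[0,0,0,0,0,0,0.2],[0,0,0,0,0,0,0.2],[0,0,0,0,0,0,0.2],[0,0,0,0,0,0,0.2]]]}}

```text
time_s: 26.7
eef_pos: [0.4599, -0.3462, 0.0224]
orientation: [0.695, 0.719, 0.0, 0.0]
force: [0.1, 0.0, -0.9]
grip_width: 0.0452
```

```bash
python3 go.py .6168 .0110 .23 2
```

```text
turn [ 0.1 -0.  -0. ] shift [ 35.17  16.92 -20.72] t 26.7 [ 0.4599 -0.3462  0.0224] w 0.0452 F [ 0.1  0.  -0.9]
```

{"method": "jog_arm", "body": {"series": [[[0,0,0,0,0,-3,0.2],[0,0,0,0,0,-5,0.2],[0,0,0,0,0,-5,0.2],[0,0,0,2,1,-5,0.2],[0,0,0,4,1.9,-2,0.2],[0,0,0,4.4,2.1,0,0.2],[0,0,0,4.4,2.1,0,0.2],[0,0,0,4.4,2.1,0,0.2]]]}}

```text
time_s: 27.5
eef_pos: [0.545, -0.1523, 0.2264]
orientation: [0.699, 0.715, 0.001, -0.0]
force: [0.6, 0.3, -1.6]
grip_width: 0.0449
```

{"method": "jog_arm", "body": {"series": [[[0,0,0,4.4,2.1,0,0.2],[0,0,0,4.4,2.1,0,0.2],[0,0,0,4,1.9,0,0.2],[0,0,0,2,1,0,0.2],[0,0,0,0,0,0,0.2],[0,0,0,0,0,0,0.2]]]}}

```text
time_s: 28.1
eef_pos: [0.6148, 0.0097, 0.2267]
orientation: [0.696, 0.718, 0.002, -0.0]
force: [-0.1, 0.3, -0.7]
grip_width: 0.045
```

```bash
python3 go.py .6167 .0110 .15 2
```

```text
turn [ 0.1 -0.2 -0.2] shift [0.1  0.18 7.67] t 28.1 [0.6148 0.0097 0.2267] w 0.045 F [-0.1  0.3 -0.7]
```

{"method": "jog_arm", "body": {"series": [[[0,-0.2,-0.2,0.1,0.1,2,0.2],[0,0,0,0,0,3,0.2],[0,0,0,0,0,3,0.2],[0,0,0,0,0,0,0.2],[0,0,0,0,0,0,0.2]]]}}

```text
time_s: 28.6
eef_pos: [0.615, 0.0043, 0.1466]
orientation: [0.697, 0.717, 0.001, 0.003]
force: [-0.2, -0.5, -0.9]
grip_width: 0.0446
```

```bash
python3 go.py .6167 .0110 .022 2;python3 snap.py w8 wrist
```

```text
turn [ 0.2  0.2 -0.3] shift [ 0.7   0.14 12.46] t 28.6 [0.615  0.0043 0.1466] w 0.0446 F [-0.2 -0.5 -0.9]
```

View pics/w8.png

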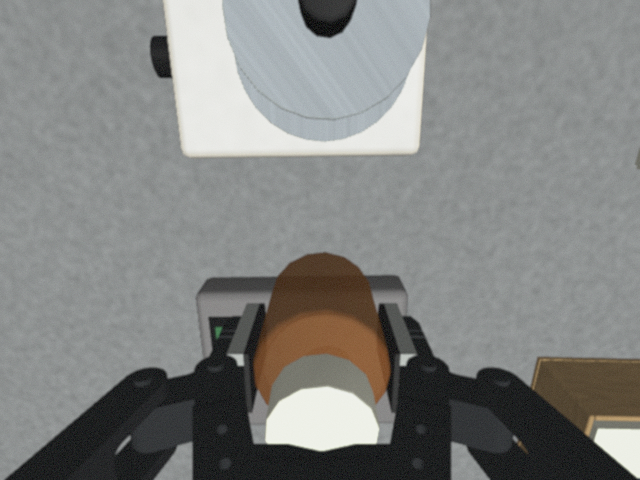

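```bash
python3 -c "
import pickle;from h import *
c=pickle.load(open('w8.pkl','rb'))
print('stirrer edge',wr(c,185,156,.042),wr(c,418,153,.042),'bal',wr(c,205,279,.036),wr(c,402,277,.036))
print('plate edge',wr(c,325,141,.05),'lid edge',wr(c,328,119,.13))"
```

```text
stirrer edge [0.5289 0.0555 0.042 ] [0.6726 0.0615 0.042 ] bal [ 0.534  -0.0298  0.036 ] [ 0.6721 -0.0245  0.036 ]
plate edge [0.6149 0.0676 0.05  ] lid edge [0.6146 0.0817 0.13  ]
```

{"method": "jog_arm", "body": {"series": [[[0.2,0.2,-0.3,0.7,0.14,1,0.2],[0,0,0,0.1,0,2,0.2],[0,0,0,0,0,2,0.2],[0,0,0,0,0,1,0.2],[0,0,0,0,0,0,0.2],[0,0,0,0,0,0,0.2]]]}}

```text
time_s: 29.25
eef_pos: [0.6225, 0.0125, 0.0926]
orientation: [0.695, 0.719, 0.005, 0.005]
force: [0.1, 0.2, -0.6]
grip_width: 0.0449
```

```bash
python3 go.py .6167 .0110 .022 2
```

```text
turn [ 0.8 -0.  -0.1] shift [-0.14 -0.69  7.06] t 29.25 [0.6225 0.0125 0.0926] w 0.0449 F [ 0.1  0.2 -0.6]
```

{"method": "jog_arm", "body": {"series": [[[0.8,0,0,-0.15,-0.65,1,0.2],[0,0,0,0,0,1.5,0.2],[0,0,0,0,0,1.5,0.2],[0,0,0,0,0,0.5,0.2],[0,0,0,0,0,0,0.2],[0,0,0,0,0,0,0.2]]]}}

```text
time_s: 29.85
eef_pos: [0.6169, 0.0107, 0.0455]
orientation: [0.695, 0.719, 0.001, 0.0]
force: [0.3, -0.5, -0.9]
grip_width: 0.0449
```

```bash
python3 go.py .6167 .0110 .022 2
```

```text
turn [ 0.1 -0.  -0.1] shift [ 0.03 -0.03  2.35] t 29.85 [0.6169 0.0107 0.0455] w 0.0449 F [ 0.3 -0.5 -0.9]
```

{"method": "jog_arm", "body": {"series": [[[0,0,0,0,0,0.6,0.2],[0,0,0,0,0,0.8,0.2],[0,0,0,0,0,0.6,0.2],[0,0,0,0,0,0,0.2],[0,0,0,0,0,0,0.2]]]}}

```text
time_s: 30.35
eef_pos: [0.6179, 0.0107, 0.0245]
orientation: [0.695, 0.719, 0.001, 0.001]
force: [-0.3, 0.1, -0.7]
grip_width: 0.0452
```

```bash
python3 go.py .6167 .0110 .022 2
```

```text
turn [ 0.2 -0.  -0.1] shift [ 0.03 -0.12  0.25] t 30.35 [0.6179 0.0107 0.0245] w 0.0452 F [-0.3  0.1 -0.7]
```

{"method": "jog_arm", "body": {"series": [[[0.1,0,0,0.03,-0.1,0.2,0.2],[0,0,0,0,0,0.15,0.2]]]}}

```text
time_s: 30.55
eef_pos: [0.6172, 0.011, 0.0224]
orientation: [0.695, 0.719, 0.001, 0.0]
force: [-5.3, 0.7, 12.7]
grip_width: 0.045
```

```bash
python3 go.py .6167 .0110 .022 2
```

```text
turn [ 0.1 -0.  -0.1] shift [-0.   -0.05  0.04] t 30.55 [0.6172 0.011  0.0224] w 0.045 F [-5.3  0.7 12.7]
```

{"method": "jog_arm", "body": {"series": [[[0,0,0,0,0,-0.1,0.75],[0,0,0,0,0,0,0.75],[0,0,0,0,0,0,0.75],[0,0,0,0,0,-2,0.75],[0,0,0,0,0,-4,0.75],[0,0,0,0,0,-5,0.75],[0,0,0,0,0,-5,0.6],[0,0,0,0,0,-5,0.6]]]}}

```text
time_s: 31.35
eef_pos: [0.6106, 0.011, 0.2289]
orientation: [0.695, 0.719, -0.006, -0.007]
force: [-0.3, 0.2, 0.2]
grip_width: 0.0514
```

{"method": "jog_arm", "body": {"series": [[[0,0,-8.5,0,0,-1,0.6],[0,0,-8.5,0,0,0,0.6],[0,0,-8.5,0,0,0,0.6],[0,0,-8.5,0,0,0,0.6],[0,0,-8.5,0,0,0,0.6],[0,0,0,0,0,0,0.6]]]}}

```text
time_s: 31.95
eef_pos: [0.618, 0.0109, 0.2548]
orientation: [0.382, 0.924, 0.002, 0.003]
force: [0.5, 0.2, 0.5]
grip_width: 0.0511
```

```bash
python3 go.py .457 .3445 .23 45
```

```text
turn [0.3 0.3 0.1] shift [34.96 12.27  2.38] t 31.95 [0.618  0.0109 0.2548] w 0.0511 F [0.5 0.2 0.5]
```

{"method": "jog_arm", "body": {"series": [[[0.3,0.3,0,3,1,0,0.6],[0,0,0,4.6,1.6,0,0.6],[0,0,0,4.6,1.6,0,0.6],[0,0,0,4.6,1.6,0,0.6],[0,0,0,4.6,1.6,0,0.6],[0,0,0,4.6,1.6,1,0.6],[0,0,0,4.6,1.6,2,0.6],[0,0,0,3,1,2,0.6]]]}}

```text
time_s: 32.75
eef_pos: [0.4691, 0.3358, 0.2085]
orientation: [0.401, 0.916, 0.004, 0.004]
force: [0.4, -0.2, -0.3]
grip_width: 0.0517
```

{"method": "jog_arm", "body": {"series": [[[0,0,0,0.5,0.2,0,0.6],[0,0,0,0,0,0,0.6]]]}}

```text
time_s: 32.95
eef_pos: [0.4631, 0.3435, 0.205]
orientation: [0.401, 0.916, 0.002, 0.002]
force: [-0.1, 0.9, -0.3]
grip_width: 0.051
```

```bash
python3 go.py .457 .3443 .14 45
```

```text
turn [ 0.3  0.1 -2.3] shift [ 0.49 -0.43  6.5 ] t 32.95 [0.4631 0.3435 0.205 ] w 0.051 F [-0.1  0.9 -0.3]
```

{"method": "jog_arm", "body": {"series": [[[0.3,0.1,-2.3,0.5,-0.45,1,0.6],[0,0,0,0,0,3,0.6],[0,0,0,0,0,2,0.6],[0,0,0,0,0,0,0.6],[0,0,0,0,0,0,0.6]]]}}

```text
time_s: 33.45
eef_pos: [0.4625, 0.3409, 0.1489]
orientation: [0.388, 0.922, 0.002, 0.004]
force: [-0.4, -0.5, 1.0]
grip_width: 0.0515
```

```bash
python3 go.py .457 .3445 .11 45
```

```text
turn [ 0.4  0.3 -0.6] shift [ 0.66 -0.18  3.89] t 33.45 [0.4625 0.3409 0.1489] w 0.0515 F [-0.4 -0.5  1. ]
```

{"method": "jog_arm", "body": {"series": [[[0.4,0.3,-0.6,0.6,-0.18,1,0.6],[0,0,0,0,0,1.5,0.6],[0,0,0,0,0,1,0.6],[0,0,0,0,0,0,0.6],[0,0,0,0,0,0,0.6]]]}}

```text
time_s: 33.95
eef_pos: [0.4598, 0.3443, 0.1148]
orientation: [0.384, 0.923, 0.002, 0.001]
force: [0.5, 0.3, 1.0]
grip_width: 0.0512
```

```bash
python3 go.py .457 .3445 .028 45
```

```text
turn [ 0.3  0.  -0.1] shift [ 0.21 -0.23  8.68] t 33.95 [0.4598 0.3443 0.1148] w 0.0512 F [0.5 0.3 1. ]
```

{"method": "jog_arm", "body": {"series": [[[0.3,0,0,0.2,-0.2,1.5,0.6],[0,0,0,0,0,2,0.6],[0,0,0,0,0,1.5,0.6],[0,0,0,0,0,0,0.6],[0,0,0,0,0,0,0.6]]]}}

```text
time_s: 34.45
eef_pos: [0.4567, 0.345, 0.0618]
orientation: [0.384, 0.923, -0.0, 0.0]
force: [-0.2, 1.4, 0.5]
grip_width: 0.0513
```

```bash
python3 go.py .457 .3445 .028 45
```

```text
turn [ 0.   0.  -0.1] shift [-0.05 -0.01  3.38] t 34.45 [0.4567 0.345  0.0618] w 0.0513 F [-0.2  1.4  0.5]
```

{"method": "jog_arm", "body": {"series": [[[0,0,0,0,0,1.2,0.6],[0,0,0,0,0,1.5,0.6],[0,0,0,0,0,0.4,0.6],[0,0,0,0,0,0,0.1],[0,0,0,0,0,0,0.1],[0,0,0,0,0,0,0.1],[0,0,0,0,0,0,0.1],[0,0,0,0,0,0,0.1]]]}}

```text
time_s: 35.25
eef_pos: [0.458, 0.3459, 0.03]
orientation: [0.384, 0.923, 0.001, 0.001]
force: [0.3, 0.2, -0.3]
grip_width: 0.0282
```

```bash
python3 go.py .4768 -.102 .24 45
```

```text
turn [ 0.2  0.1 -0.1] shift [-33.09 -30.21 -21.06] t 35.25 [0.458  0.3459 0.03  ] w 0.0282 F [ 0.3  0.2 -0.3]
```

{"method": "jog_arm", "body": {"series": [[[0,0,0,0,0,-3,0.1],[0,0,0,0,0,-5,0.1],[0,0,0,0,0,-5,0.1],[0,0,0,-1.5,-1.4,-4,0.1],[0,0,0,-3,-2.8,0,0.1],[0,0,0,-3.3,-3.05,0,0.1],[0,0,0,-3.3,-3.05,0,0.1],[0,0,0,-3.3,-3.05,0,0.1]]]}}

```text
time_s: 36.05
eef_pos: [0.4666, 0.1489, 0.2101]
orientation: [0.379, 0.925, 0.004, 0.004]
force: [-0.1, -0.6, 0.6]
grip_width: 0.0285
```

{"method": "jog_arm", "body": {"series": [[[0,0,0,-3.3,-3.05,0,0.1],[0,0,0,-3.3,-3.05,0,0.1],[0,0,0,-3.3,-3.05,0,0.1],[0,0,0,-3.3,-3.05,0,0.1],[0,0,0,-3,-2.7,0,0.1],[0,0,0,-1.5,-1.4,0,0.1],[0,0,0,0,0,0,0.1],[0,0,0,0,0,0,0.1]]]}}

```text
time_s: 36.85
eef_pos: [0.4777, -0.1062, 0.2133]
orientation: [0.382, 0.924, 0.005, 0.009]
force: [0.2, -0.5, -0.7]
grip_width: 0.0281
```

```bash
python3 go.py .4768 -.102 .12 45
```

```text
turn [0.9 0.8 0.1] shift [0.49 0.09 9.33] t 36.85 [ 0.4777 -0.1062  0.2133] w 0.0281 F [ 0.2 -0.5 -0.7]
```

{"method": "jog_arm", "body": {"series": [[[0.9,0.8,0,0.4,0.1,1,0.1],[0,0,0,0,0,3,0.1],[0,0,0,0,0,3,0.1],[0,0,0,0,0,2,0.1],[0,0,0,0,0,0,0.1],[0,0,0,0,0,0,0.1]]]}}

```text
time_s: 37.45
eef_pos: [0.4756, -0.094, 0.1193]
orientation: [0.378, 0.926, 0.0, -0.002]
force: [-0.6, -0.0, -0.6]
grip_width: 0.0284
```

```bash
python3 go.py .4768 -.1023 .03 45
```

```text
turn [-0.  -0.2  0.6] shift [-0.7  -0.5   8.93] t 37.45 [ 0.4756 -0.094   0.1193] w 0.0284 F [-0.6 -0.  -0.6]
```

{"method": "jog_arm", "body": {"series": [[[0,-0.2,0.5,-0.65,-0.45,1,0.1],[0,0,0,0,0,2,0.1],[0,0,0,0,0,2,0.1],[0,0,0,0,0,0.5,0.1],[0,0,0,0,0,0,0.1],[0,0,0,0,0,0,0.1]]]}}

```text
time_s: 38.05
eef_pos: [0.4832, -0.1029, 0.0677]
orientation: [0.381, 0.924, 0.0, 0.006]
force: [-0.4, -0.5, -1.7]
grip_width: 0.0282
```

```bash
python3 go.py .4768 -.1023 .03 45
```

```text
turn [0.2 0.6 0.2] shift [ 0.53 -0.42  3.77] t 38.05 [ 0.4832 -0.1029  0.0677] w 0.0282 F [-0.4 -0.5 -1.7]
```

{"method": "jog_arm", "body": {"series": [[[0.2,0.6,0.2,0.5,-0.4,0.5,0.1],[0,0,0,0,0,1,0.1],[0,0,0,0,0,0.8,0.1],[0,0,0,0,0,0,0.1],[0,0,0,0,0,0,0.1]]]}}

```text
time_s: 38.55
eef_pos: [0.4784, -0.103, 0.0454]
orientation: [0.383, 0.924, 0.001, 0.002]
force: [-0.4, -0.2, -0.0]
grip_width: 0.0281
```

```bash
python3 go.py .4768 -.1023 .03 45
```

```text
turn [ 0.2  0.2 -0.1] shift [ 0.17 -0.07  1.54] t 38.55 [ 0.4784 -0.103   0.0454] w 0.0281 F [-0.4 -0.2 -0. ]
```

{"method": "jog_arm", "body": {"series": [[[0.2,0.2,0,0.15,-0.05,0.6,0.1],[0,0,0,0,0,0.5,0.1],[0,0,0,0,0,0.2,0.1],[0,0,0,0,0,0,0.1]]]}}

```text
time_s: 38.95
eef_pos: [0.477, -0.1022, 0.0312]
orientation: [0.383, 0.924, -0.0, -0.0]
force: [0.5, 0.4, -1.3]
grip_width: 0.0284
```

```bash
python3 go.py .4768 -.1023 .03 45
```

```text
turn [-0.1 -0.  -0.1] shift [ 0.   -0.02  0.12] t 38.95 [ 0.477  -0.1022  0.0312] w 0.0284 F [ 0.5  0.4 -1.3]
```

{"method": "jog_arm", "body": {"series": [[[0,0,0,0,0,0.15,0.1],[0,0,0,0,0,0.1,0.1],[0,0,0,0,0,0,0.5],[0,0,0,0,0,0,0.5],[0,0,0,0,0,0,0.5]]]}}

```text
time_s: 39.45
eef_pos: [0.478, -0.1025, 0.0297]
orientation: [0.383, 0.924, -0.0, 0.0]
force: [-0.1, 1.0, 0.3]
grip_width: 0.0427
```

{"method": "jog_arm", "body": {"series": [[[0,0,0,0,0,-2,0.5],[0,0,0,0,0,-4,0.5],[0,0,0,0,0,-4,0.5],[0,0,0,0,0,-5,0.5],[0,0,0,0,0,-5,0.5],[0,0,0,-4,-3,0,0.5],[0,0,0,-4,-3,0,0.5],[0,0,0,-4,-3,0,0.5]]]}}

```text
time_s: 40.25
eef_pos: [0.4997, -0.2484, 0.2389]
orientation: [0.378, 0.926, -0.0, 0.001]
force: [2.4, 0.9, 0.6]
grip_width: 0.0426
```

{"method": "jog_arm", "body": {"series": [[[0,0,0,-4,-3,0,0.5],[0,0,0,-4,-3,0,0.5],[0,0,0,-4,-3,0,0.5],[0,0,0,0,0,0,0.5],[0,0,0,0,0,0,0.5]]]}}

```text
time_s: 40.75
eef_pos: [0.5218, -0.4034, 0.2389]
orientation: [0.381, 0.925, -0.001, 0.003]
force: [0.2, 1.1, -0.3]
grip_width: 0.0427
```

```bash
python3 snap.py t3 top; python3 snap.py s3 scene; python3 - <<'E'
import cv2
def f(n,a,b,c,d,s):
    im=cv2.imread(f'pics/{n}.png')[b:d,a:c];cv2.imwrite(f'pics/{n}c.png',cv2.resize(im,None,fx=s,fy=s,interpolation=cv2.INTER_CUBIC))
f('t3',225,150,425,290,4);f('s3',200,170,400,320,4)
E
```

```text
(no output)
```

View pics/t3c.png

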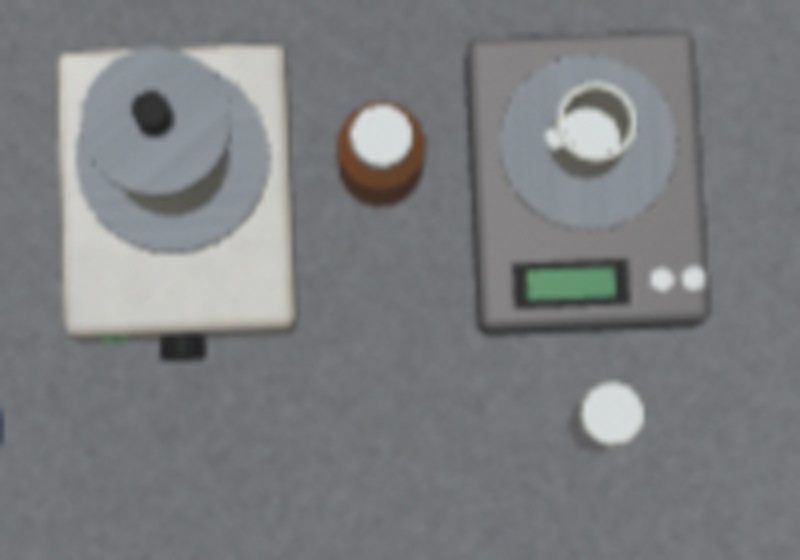

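View pics/s3c.png

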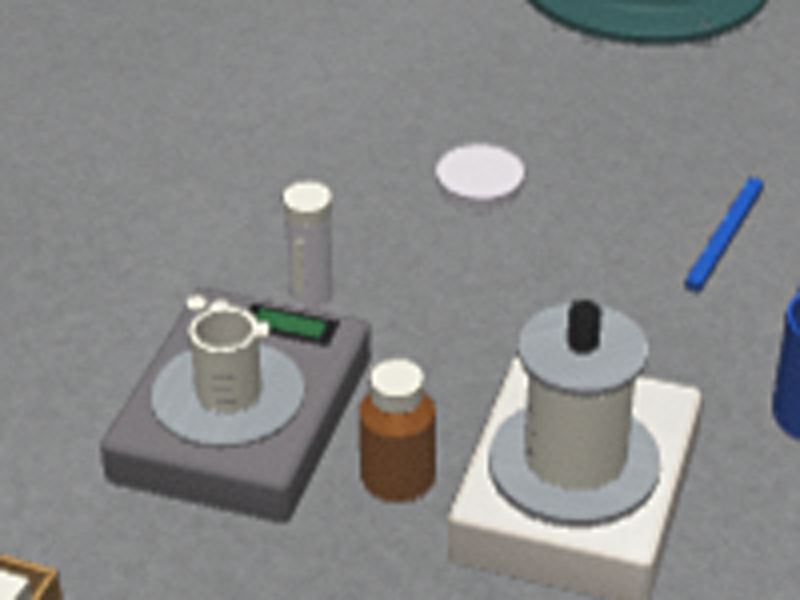

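All five parts stand upright. In the top crop the lid is at (155,121), cup rim (596,122), bottle cap (382,134), tube cap (613,413), plate (173,150) and pan (589,142).

```bash
python3 - <<'E'
import pickle
import numpy as np
from h import w
c=pickle.load(open('t3.pkl','rb'))
for k,u,v,z in(('lid',155,121,.136),('cup',596,122,.092),('bottle',382,134,.082),('tube',613,413,.084),('plate',173,150,.05),('pan',589,142,.042),('fl',484,329,.034),('fr',706,320,.034)):
    print(k,w(c,(u+.5)/4-.5+225,(v+.5)/4-.5+150,z).round(4))
E
python3 go.py .5 -.4 .24 45
```

```text
lid [0.613  0.1194 0.136 ]
cup [ 0.6219 -0.0951  0.092 ]
bottle [0.6179 0.011  0.082 ]
tube [ 0.4777 -0.1028  0.084 ]
plate [0.6162 0.1184 0.05  ]
pan [ 0.622  -0.0968  0.042 ]
fl [ 0.5252 -0.0422  0.034 ]
fr [ 0.5299 -0.1573  0.034 ]
turn [0.  0.4 0.3] shift [ 1.7  -1.37 -0.11] t 40.85 [ 0.5217 -0.4022  0.239 ] w 0.043 F [ 0.1 -0.2 -1.1]
```

```bash
python3 -c "
from cell import r
print(r.sign_off())"
```

```text
the job is handed in; nothing more can be done
None
```

The bench is set out as asked and handed in at about 41 s of the 128 s allowed. All five parts stand upright and released, placed in the order you listed, and the arm is clear of everything at 24 cm.

I checked the result in one final overhead picture and one scene picture:

| Part | Measured position (x, y in m) | Where it should be |
|---|---|---|
| Lid on the large beaker | (0.613, 0.119) | plate centre (0.612, 0.118), from the earlier looks |
| Small beaker | (0.622, -0.095) | pan centre (0.622, -0.097) |
| Bottle | (0.618, 0.011) | midpoint (0.617, 0.011) |
| Tube | (0.478, -0.103) | 5.0 cm before the balance's front edge, straight in front of the pan (about y -0.102) |

- **Disagreement:** my direct reading of the plate in the final picture gave x = 0.616, about 4 mm off the earlier looks. The beaker and lid hide part of the plate there; reading it from the visible rim gives 0.613.
- **Beaker under the lid:** in the final picture I measured only the lid. The beaker itself was measured before covering, at (0.610, 0.117), about 2 mm from the plate centre.
- **Mortar:** the robot never went near it, but I did not measure it again at the end.

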